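Shut the filter unit's cover and lock its two quarter-turn latches

ROBOT

A 6-joint arm with a two-finger parallel gripper is mounted at the origin on a cart in front of the work surface, level with it; the furniture and walls round the work are solid. World frame = base frame: x ahead of the robot, y to its left, z up, the work surface at z = 0. Lengths are in m, angles in rad, forces in N, time in s.
With the tool pointing down it reaches from about 0.225 to 0.725 m from the base axis. Payload 3.1 kg.
Tool frame: the origin (TCP) lies midway between the tips of the shut fingers; the grasp point (between the pads) lies bot.tcp_to_grasp behind it (bot.tcp_to_grasp is the distance from the TCP to the grasp point, in m); y points along the fingers, z is the direction in which the jaws open and shut, and the axes are right-handed (so a half turn about y gives the same grasp; the last joint's range is limited). The gripper opens to 85 mm and grips with 20 to 120 N. Pads are 22 mm wide; open, the fingers measure 114 mm over their backs; the gripper's body (76 mm by 85 mm) begins 54 mm behind the grasp point. The pads swing forward as they close: fully open they stand 13 mm farther back than shut.
Start: joints at [-1.307, 0.048, 0.099, 1.622, 0, 1.443], TCP at [0.2, -0.485, 0.231] pointing down, gripper open.
Joint ranges: [-2.91, 2.91], [-0.99, 1.94], [-1.21, 1.42], [-2.12, 2.29], [-1.49, 1.47], [-3.14, 3.14]. Speed limits (rad/s): [2.79, 2.79, 3.14, 3.14, 3.14, 3.14].

INTERFACE

Orientations are given as a 3x3 rotation matrix whose columns are the frame's x, y, z axes.
In Python, from workcell import readout, optics, job, bot gives the robot as it stands. The module is installed in compiled form; this text tells all that it offers.
- The arm moves only by the shell command python3 -m inch 'ROWS' [FORCE]. ROWS is JSON, a list of rows, each a list of 5 numbers: the opening, from 0 (shut) to 1 (fully open), then the shift along the tool's x, y, z in cm, then the turn about the tool's y in rad. A call has 1 to 10 rows; each row shifts and turns the pose as measured when the row begins, along the tool's axes as they then stand; what a row does not reach is not made up. A row lasts 1/8 s, in which the tool goes at most 62.5 mm and 10.7 degrees, less where a joint would pass 70% of its speed; a pose out of reach is approached as far as the arm can. A call with a gripper value outside its range is refused whole. The fingers move at their own pace and stop on an object; FORCE is the grip in N (left out, the last holds). Time passes only in rows, so rows that do not move let the fingers close. It gives the time, the measured TCP pose, the force and the opening at its end, in the units of the state.
- readout.read_state(): the state, without advancing time (a new reading comes with each control period).
- optics.get_image(name): name is "scene" or "top" or "wrist"; returns a dict with "color" (400x640x3 uint8, red, green, blue), "mtx" (3x3 intrinsics, pixels), "R" (3x3) and "t" (3): a world point X has camera coordinates R X + t. Camera axes: x right, y down, z forward; pixel columns grow to the right and rows downward; lengths in m; the calibration is good to about 2 mm. A picture is of the moment at which its call begins. There is no depth.
- job.hand_in(): hands the job in, once; it reports no verdict.
The state is a dict: "clock": time; "joints": joint angles; "dq": joint speeds; "joint_efforts": joint torques, N m; "ee_pos": TCP position; "ee_rot": TCP orientation; "force": force on the tool from outside, world axes, zero at the start; "moment": the same for the moment, N m; "gripper_width": opening from 0.0 (shut) to 1.0 (fully open).
Only numpy, scipy, OpenCV 4.12 (cv2) and the standard library are available. Lean on these libraries where they do the work, as an engineer would, in place of code of your own. Each camera call takes 0.05 s, during which the arm holds its last target.

TASK

The filter in the bench-top filter unit has been changed: press the sprung cover down flush and lock it with both quarter-turn latches, setting your closed fingertips in the slot of each lever and turning it clockwise (seen from above) a quarter turn to its stop, so that both levers end pointing to the unit's front edge. The cover springs up until the first latch has caught, so keep it pressed down while you turn that one. Only press and push: grasp nothing, do not raise the cover any further, and leave the things around the unit standing where they are.

Things in the scene. Friction and masses are not known exactly. Their poses are not given: they have to be found in the camera images.
- filter_unit: low grey steel filter unit with a white hinged cover, 270 mm deep (its x), 380 mm wide (its y), 105 mm high when shut; it cannot be shifted. Origin: centre of its underside; -x is its louvred front, which faces the robot (yaw within 0.25 rad), +x its rear (hinge side), +y its left, +z up. A spigot sticks out 30 mm at its left side.
- cover_panel (a joint): opening angle of the cover, rad: 0 = shut and flush; grows as its front edge rises. Starts at 0.14 to 0.22, held ajar by a spring that lifts it again when let go; shutting it takes about 4 N at the latches. Once shut (front within 3 mm), turning a lever brings its cam under a rail, from about 0.7 rad on, and holds the cover. Turned while it is ajar, the cam blocks the cover from shutting.
- hinge (a point): middle of the cover's hinge line, 112 mm behind the unit's origin, 98 mm above the worktop; the line runs along the unit's y and the cover reaches 247 mm forward from it. Shut, the cover's upper face is 7 mm above this point (105 mm above the worktop) and the latch pivots lie 157 mm in front of it, 95 mm to its left and right.
- left_latch (a joint): left latch (the one towards the unit's +y side): lever angle, 0 to 1.571 rad, growing clockwise seen from above. 0 = unlocked, lever points to the unit's right (-y of the unit); 1.571 = locked, against the stop, lever points straight to the unit's front edge (-x of the unit). Starts between 0 and 0.35 and stays where it is left (friction 0.07 N m, 1 to 2 N at the slot).
- right_latch (a joint): right latch (the one towards the unit's -y side): lever angle, 0 to 1.571 rad, growing clockwise seen from above. 0 = unlocked, lever points to the unit's right (-y of the unit); 1.571 = locked, against the stop, lever points straight to the unit's front edge (-x of the unit). Starts between 0 and 0.35 and stays where it is left (friction 0.07 N m, 1 to 2 N at the slot).
- left_pivot (a point): axis of the left latch, level with the cover's upper face. The black lever on it is 106 mm long (round hub of radius 26 mm, round outer end 80 mm from the pivot), 56 mm wide, 16 mm thick, 4 mm clear of the cover; 8 mm walls round its slot.
- right_pivot (a point): axis of the right latch, level with the cover's upper face. The black lever on it is 106 mm long (round hub of radius 26 mm, round outer end 80 mm from the pivot), 56 mm wide, 16 mm thick, 4 mm clear of the cover; 8 mm walls round its slot.
- left_slot (a point): middle of the finger slot in the left lever, 50 mm from the pivot, level with the cover's upper face; it moves with the lever. The slot is 40 mm wide, 46 mm long along the lever (26 to 72 mm from the pivot, outer end round) and goes right through to the cover. Closed fingertips fit in and can push its side wall round in an arc without twisting. Lever's upper face: 20 mm above this point.
- right_slot (a point): middle of the finger slot in the right lever, 50 mm from the pivot, level with the cover's upper face; it moves with the lever. The slot is 40 mm wide, 46 mm long along the lever (26 to 72 mm from the pivot, outer end round) and goes right through to the cover. Closed fingertips fit in and can push its side wall round in an arc without twisting. Lever's upper face: 20 mm above this point.
- vial_a: bystander, loose: small white screw-cap vial, 24 mm across, 52 mm tall, standing to the right of the unit. Origin: centre of its underside.
- vial_b: bystander, loose: a second small screw-cap vial of the same size, standing to the right of the unit farther back. Origin: centre of its underside.
- dish: bystander, loose: closed petri dish, 71 mm across, 15 mm high, lying to the right of the unit. Origin: centre of its underside.
- reagent_bottle: bystander, loose: white screw-cap bottle, 45 mm across, 104 mm tall, standing to the left of the unit. Origin: centre of its underside.
- cuvettes: bystander, loose: strip of ten clear cuvettes in a black base, 130 mm long (its y), 22 mm wide, 44 mm high, standing to the left of the unit near its front. Origin: centre of its underside.
- marker: bystander, loose: marker pen, 135 mm long, 17 mm thick, lying in front of the unit. Origin: centre of its underside.

How it is judged:
By the outcome, as a careful person would: the job done as asked, in the order asked, and still so for the second after the job is handed in, with the robot touching nothing.
It also fails if it takes over 48 s, if anything falls off the work surface, if the arm or the gripper's body presses on something with over 40 N, if the wrist force passes 120 N, or if a joint passes its speed limit or range.

## Working session

There is one attempt and no reset: what is moved stays moved. The work goes in short steps, Python scripts to look and compute and a shell command to move; the robot and the scene stay as the last step left them, time stands still between calls to the robot, and variables do not carry over. Pictures are saved under pics/ and viewed, and the job is handed in when it is done.

```bash
mkdir -p pics; python3 - <<'E'
from workcell import readout, optics, job, bot
import cv2,numpy as np
s=readout.read_state()
for k in('clock','ee_pos','ee_rot','force','gripper_width'):print(k,np.round(s[k],3))
print(bot.tcp_to_grasp)
for n in('scene','top','wrist'):
    d=optics.get_image(n);cv2.imwrite(f'pics/{n}0.png',d['color'][:,:,::-1]);np.savez(f'{n}0.npz',**d)
    print(n,d['mtx'].round(1).tolist(),(-d['R'].T@d['t']).round(3),d['R'].round(2).tolist())
E
```

```text
clock 0.0
ee_pos [ 0.2   -0.485  0.23 ]
ee_rot [[-0.924 -0.001  0.382]
 [-0.382  0.002 -0.924]
 [-0.    -1.    -0.002]]
force [0.382 0.311 0.397]
gripper_width 0.997
0.0187
scene [[432.5, 0.0, 319.5], [0.0, 432.5, 196.0], [0.0, 0.0, 1.0]] [ 0.091 -0.739  0.625] [[0.9, -0.44, 0.0], [-0.2, -0.41, -0.89], [0.4, 0.8, -0.46]]
top [[403.9, 0.0, 310.7], [0.0, 403.9, 204.6], [0.0, 0.0, 1.0]] [0.408 0.205 1.082] [[-0.01, -1.0, -0.0], [-0.99, 0.01, -0.15], [0.15, 0.0, -0.99]]
wrist [[279.9, 0.0, 324.7], [0.0, 279.9, 201.3], [0.0, 0.0, 1.0]] [ 0.273 -0.454  0.372] [[0.38, -0.92, -0.0], [-0.88, -0.36, 0.3], [-0.28, -0.11, -0.95]]
```

View pics/top0.png

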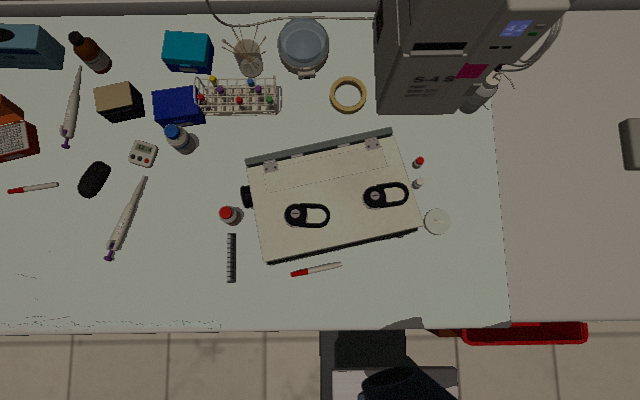

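View pics/scene0.png

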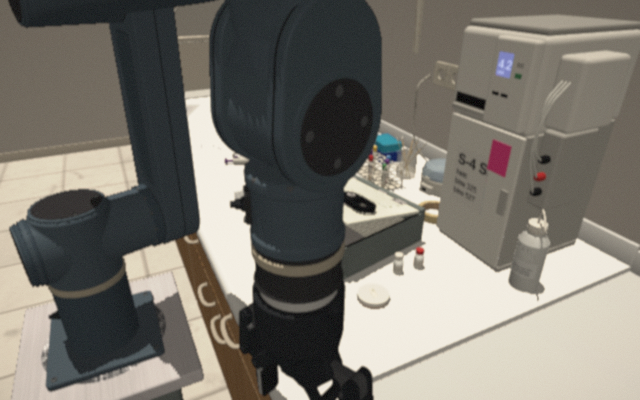

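The top view shows the unit with its front edge running about (268,263)-(418,232), and the hinge bar about (247,162)-(392,132). The levers are near (305,215) and (385,195), both pointing right. I'll zoom in on them.

```bash
python3 - <<'E'
import cv2
im=cv2.imread('pics/top0.png')[120:275,235:430]
cv2.imwrite('pics/top0z.png',cv2.resize(im,None,fx=4,fy=3.8709677,interpolation=cv2.INTER_CUBIC))
E
```

```text
(no output)
```

View pics/top0z.png

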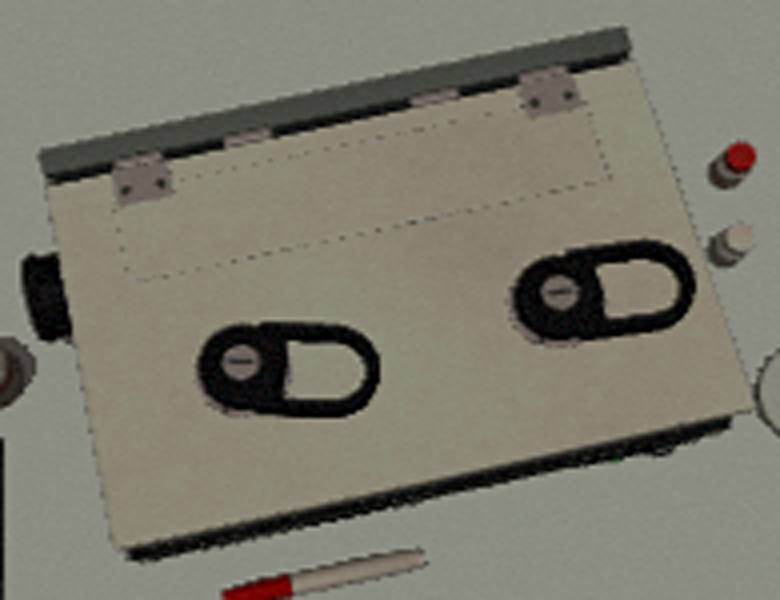

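View pics/wrist0.png

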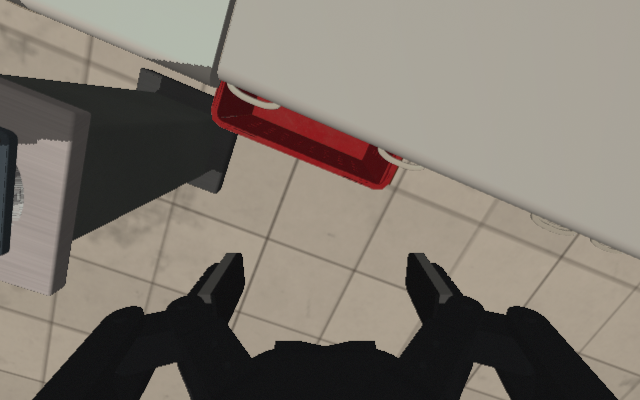

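```bash
cat > h.py <<'E'
import numpy as np,cv2
from scipy.optimize import least_squares
def model(p,u,v,h):
    x,y,yaw,th=p  # unit origin
    # cover frame: forward u along -x, up
    f=u*np.cos(th)-h*np.sin(th); z=0.098+u*np.sin(th)+h*np.cos(th)
    lx=0.112-f; ly=v
    c,s=np.cos(yaw),np.sin(yaw)
    return np.array([x+c*lx-s*ly,y+s*lx+c*ly,z])
def proj(d,X):
    q=d['R']@X+d['t'];q=d['mtx']@q;return q[:2]/q[2]
def ray(d,px,z):
    r=d['R'].T@np.linalg.solve(d['mtx'],[*px,1]);c=-d['R'].T@d['t'];return c+r*(z-c[2])/r[2]
E
cat > fit.py <<'E'
from h import *
d=dict(np.load('top0.npz'))
zz=lambda a,b:np.array([(a+.5)/4+235-.5,(b+.5)/3.871+120-.5])
W=.19
pts=[((.157,.095,.027),zz(241,362)),((.157,-.095,.027),zz(561,292)),
((.247,W,.007),zz(114,549)),((.247,-W,.007),zz(751,408))]
f=lambda p:np.concatenate([proj(d,model(p,*a))-b for a,b in pts])
r=least_squares(f,[.5,.15,-.15,.18]);p=r.x
print(p.round(4),f(p).round(2))
for th in(.14,.18,.22):
    r2=least_squares(lambda q:f([*q,th]),p[:3]);print(th,r2.x.round(4),f([*r2.x,th]).round(2),r2.cost)
# lever angles: points on lever top plane
def inv(px,h):
    g=lambda uv:proj(d,model(p,uv[0],uv[1],h))-px
    return least_squares(g,[.157,0]).x
for a,b in(((241,362),(326,369)),((561,292),(641,288))):
    A=inv(zz(*a),.027);B=inv(zz(*b),.017);D=B-A
    print(A.round(4),D.round(4),np.hypot(*D),'angle',np.arctan2(D[0],-D[1]))
np.save('p.npy',p)
E
python3 fit.py
```

```text
[0.591  0.1572 0.2072 0.1576] [ 0.08  0.02 -0.79  0.4   0.2  -0.3   0.5  -0.1 ]
0.14 [0.5921 0.1571 0.2073] [ 0.24  0.06 -0.86  0.48  0.52 -0.43  0.09 -0.07] 0.7487986497551392
0.18 [0.5895 0.1573 0.2071] [-0.11 -0.03 -0.7   0.29 -0.22 -0.15  1.02 -0.14] 0.8525924275948141
0.22 [0.5865 0.1573 0.2069] [-0.45 -0.09 -0.53  0.13 -0.97  0.11  1.95 -0.24] 2.6547040561653588
[0.1569 0.0952] [ 0.0127 -0.0477] 0.04932336954497396 angle 0.2597408812733525
[ 0.1565 -0.097 ] [ 0.0053 -0.0486] 0.048851458889598354 angle 0.10784019356235869
```

The fit agrees with the given sizes to under 1 px: unit at about (0.591, 0.157), yaw 0.207, cover about 0.16 rad, levers 0.26 rad (left) and 0.11 rad (right). Next I'll shut the fingers and turn the tool to line up with the unit.

```bash
python3 -m inch '[[0,0,0,0,-0.175],[0,0,0,0,-0.175],[0,0,0,0,-0.175],[0,0,0,0,-0.175],[0,0,0,0,-0.175],[0,0,0,0,-0.175],[0,0,0,0,-0.175],[0,0,0,0,-0.16]]' 20
cat > goal.py <<'E'
import sys
from h import *
from workcell import readout
p=np.load('p.npy'); s=readout.read_state()
R=s['ee_rot']; P=s['ee_pos']
c,sn=np.cos(p[2]),np.sin(p[2])
def slot(side,ang,th=0,r=.05,h=.007):
    return model([*p[:3],th],.157+r*np.sin(ang),(.095 if side=='l' else -.095)-r*np.cos(ang),h)
def show(name,X):
    print(name,X.round(4),'tool cm',(R.T@(X-P)*100).round(2))
if __name__=='__main__':
    print('t',s['clock'],P.round(4),'F',np.round(s['force'],1),'M',np.round(s['moment'],2),'grip',s['gripper_width'])
    zy=np.arctan2(R[1,2],R[0,2]);print('yaw err(z vs unit x)',zy-p[2],'R',R.round(2).tolist())
    pv=model([*p[:3],0],.157,.095,.007);q=P-pv;l=np.array([c*q[0]+sn*q[1],-sn*q[0]+c*q[1]])
    print('TCP rel L pivot unit frame',l.round(4),'ang',np.arctan2(-l[0],-l[1]),'r',np.hypot(*l),'dz',q[2])
    pv=model([*p[:3],0],.157,-.095,.007);q=P-pv;l=np.array([c*q[0]+sn*q[1],-sn*q[0]+c*q[1]])
    print('TCP rel R pivot',l.round(4),'ang',np.arctan2(-l[0],-l[1]),'r',np.hypot(*l),'dz',q[2])
E
cat > g1.py <<'E'
from goal import *
X=slot('l',.26,p[3]);show('left slot ajar',X);X[2]=.23;show('above',X)
show('shut',slot('l',.26,0))
E
python3 goal.py;python3 g1.py
```

```text
clock: 1.15
ee_pos: [0.1997, -0.4826, 0.226]
ee_rot: [[0.249, -0.003, 0.968], [-0.968, 0.01, 0.249], [-0.01, -1.0, -0.0]]
force: [0.6, -0.5, -0.4]
gripper_width: 0.0
t 1.15 [ 0.1997 -0.4826  0.226 ] F [ 0.6 -0.5 -0.4] M [-0.07 -0.03 -0.03] grip 0.00016436496917100507
yaw err(z vs unit x) 0.04485148540384076 R [[0.25, -0.0, 0.97], [-0.97, 0.01, 0.25], [-0.01, -1.0, -0.0]]
TCP rel L pivot unit frame [-0.4695 -0.6406] ang 0.6324215782712794 r 0.7942436827835877 dz 0.12099154236535686
TCP rel R pivot [-0.4695 -0.4506] ang 0.805872656068368 r 0.6507545186554348 dz 0.12099154236535686
left slot ajar [0.5279 0.1917 0.1316] tool cm [-57.01  10.03  48.59]
above [0.5279 0.1917 0.23  ] tool cm [-57.11   0.19  48.59]
shut [0.5248 0.191  0.105 ] tool cm [-57.    12.69  48.27]
```

```bash
python3 -m inch '[[0,-4.7,-0.1,4,0],[0,-4.7,-0.1,4,0],[0,-4.7,-0.1,4,0],[0,-4.7,-0.1,4,0],[0,-4.7,-0.1,4,0],[0,-4.7,-0.1,4,0],[0,-4.7,-0.1,4,0],[0,-4.7,-0.1,4,0],[0,-4.7,-0.1,4,0]]' >/dev/null; python3 goal.py;python3 g1.py
```

```text
t 2.275 [0.4458 0.0218 0.2363] F [ 1.3 -0.6  0.3] M [-0.12 -0.11 -0.02] grip -0.0004742991329181713
yaw err(z vs unit x) 0.03527230886761523 R [[0.24, -0.0, 0.97], [-0.97, 0.01, 0.24], [-0.01, -1.0, 0.0]]
TCP rel L pivot unit frame [-0.1249 -0.1976] ang 0.5636769571530666 r 0.23377304963439605 dz 0.13129484261608745
TCP rel R pivot [-0.1249 -0.0076] ang 1.5099650802085236 r 0.1251359119786226 dz 0.13129484261608745
left slot ajar [0.5279 0.1917 0.1316] tool cm [-14.37  10.69  12.02]
above [0.5279 0.1917 0.23  ] tool cm [-14.5    0.85  12.04]
shut [0.5248 0.191  0.105 ] tool cm [-14.35  13.35  11.7 ]
```

```bash
python3 -m inch '[[0,-4.8,0.2,3.9,0],[0,-4.8,0.2,4,0],[0,-4.6,0.2,3.9,0.03],[0,0,0,0,0]]' >/dev/null; python3 goal.py;python3 g1.py
python3 - <<'E'
from workcell import optics
import cv2
for n in('top','wrist'):
    d=optics.get_image(n);im=d['color'][:,:,::-1]
    if n=='top': im=cv2.resize(im[120:275,235:430],None,fx=4,fy=3.87)
    cv2.imwrite(f'pics/{n}1.png',im)
E
```

```text
t 2.775 [0.5264 0.1946 0.2291] F [-0.2 -0.8  0.5] M [-0.07  0.03  0.01] grip -0.00290807892425085
yaw err(z vs unit x) 0.011021379063368475 R [[0.22, -0.0, 0.98], [-0.98, 0.01, 0.22], [-0.01, -1.0, -0.0]]
TCP rel L pivot unit frame [-0.0105 -0.0452] ang 0.22767793678974926 r 0.04638082114735625 dz 0.12413263182488007
TCP rel R pivot [-0.0105  0.1448] ang 3.069427252821569 r 0.14519403181136784 dz 0.12413263182488007
left slot ajar [0.5279 0.1917 0.1316] tool cm [0.44 9.75 0.09]
above [0.5279 0.1917 0.23  ] tool cm [ 0.31 -0.09  0.08]
shut [0.5248 0.191  0.105 ] tool cm [ 0.47 12.41 -0.23]
```

View pics/wrist1.png

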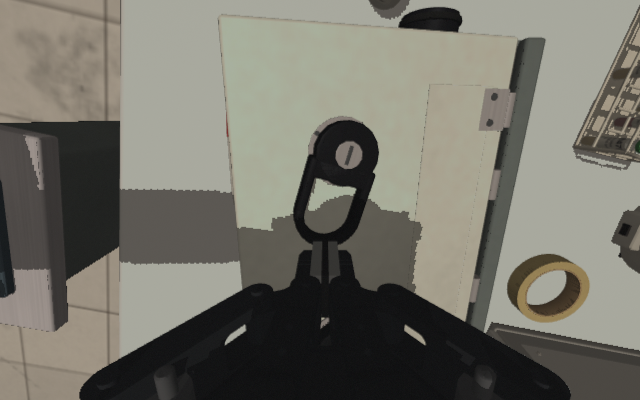

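View pics/top1.png

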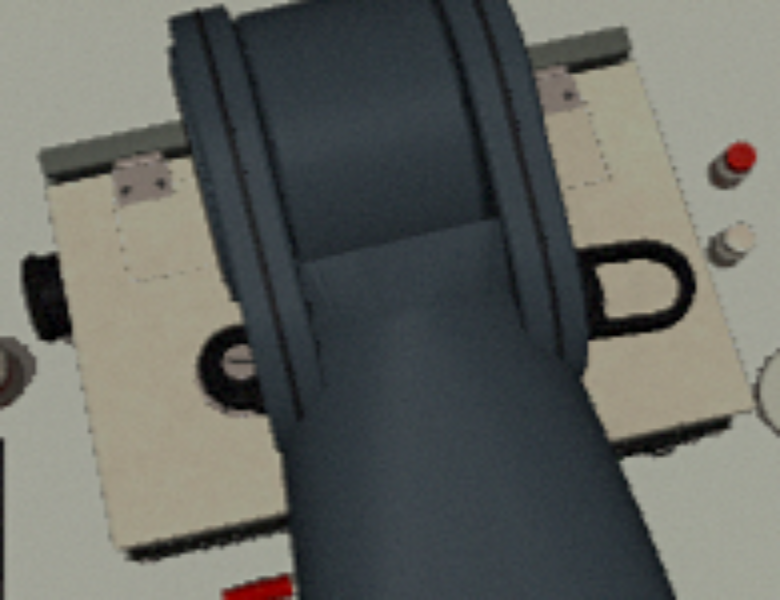

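The wrist view shows the left lever's screw at (350,154) and its slot around (330,205), with the shut fingertips at (324,245). I'll compare those with where my estimate puts them in this view.

```bash
python3 - <<'E'
from goal import *
from workcell import optics
d=optics.get_image('wrist')
print('tcp',proj(d,P))
print('screw',proj(d,model(p,.157,.095,.027)),'slot mid top',proj(d,slot('l',.26,p[3],.05,.027)),'slot end outer',proj(d,slot('l',.26,p[3],.08,.027)))
print('front left cover corner',proj(d,model(p,.247,.19,.007)))
E
```

```text
tcp [322.59462873 257.08271954]
screw [346.18146279 153.5676108 ] slot mid top [329.52046899 211.58632446] slot end outer [320.32822239 243.59655927]
front left cover corner [221.12611552  18.07453112]
```

```bash
python3 -m inch '[[0,0.15,2.5,0.1,0],[0,0.1,2.5,0.1,0],[0,0.1,1.5,0,0],[0,0,0,0,0]]' >/dev/null; python3 goal.py;python3 g1.py
```

```text
t 3.425 [0.5284 0.1822 0.169 ] F [ 0.3 -0.2 -0.6] M [0.   0.   0.02] grip -0.0003499172983517729
yaw err(z vs unit x) -0.0021832998614209065 R [[0.2, 0.0, 0.98], [-0.98, 0.01, 0.2], [-0.01, -1.0, 0.01]]
TCP rel L pivot unit frame [-0.0111 -0.0577] ang 0.1901800809048489 r 0.05874819168342825 dz 0.06398895915276928
TCP rel R pivot [-0.0111  0.1323] ang 3.0578540733837127 r 0.13277627752757282 dz 0.06398895915276928
left slot ajar [0.5279 0.1917 0.1316] tool cm [-0.9   3.75  0.12]
above [0.5279 0.1917 0.23  ] tool cm [-1.   -6.09  0.19]
shut [0.5248 0.191  0.105 ] tool cm [-0.87  6.41 -0.22]
```

```bash
python3 -m inch '[[0,-0.9,0.3,0.2,0],[0,0,0,0,0],[0,0,0,0,0]]' >/dev/null; python3 goal.py;python3 g1.py
```

```text
t 3.8 [0.5298 0.1918 0.1691] F [0.3 0.1 0.4] M [ 0.04  0.02 -0.01] grip 0.0018743852285885323
yaw err(z vs unit x) -0.003097005227054833 R [[0.2, 0.01, 0.98], [-0.98, 0.01, 0.2], [-0.01, -1.0, 0.01]]
TCP rel L pivot unit frame [-0.0077 -0.0485] ang 0.15747767421954964 r 0.04915446730716304 dz 0.06412437776440885
TCP rel R pivot [-0.0077  0.1415] ang 3.0871497147903297 r 0.14166366640000397 dz 0.06412437776440885
left slot ajar [0.5279 0.1917 0.1316] tool cm [ 0.02  3.75 -0.24]
above [0.5279 0.1917 0.23  ] tool cm [-0.08 -6.09 -0.12]
shut [0.5248 0.191  0.105 ] tool cm [ 0.04  6.41 -0.59]
```

```bash
python3 -m inch '[[0,0,1.2,0,0],[0,0,1,0,0],[0,0,0,0,0]]' >/dev/null; python3 goal.py;python3 g1.py
python3 - <<'E'
from workcell import optics
import cv2
cv2.imwrite('pics/wrist2.png',optics.get_image('wrist')['color'][:,:,::-1])
E
```

```text
t 4.175 [0.5301 0.1924 0.1456] F [ 0.8 -0.2 -0.5] M [-0.01  0.    0.03] grip 0.0012131469512285593
yaw err(z vs unit x) -0.0025534142400721327 R [[0.2, 0.01, 0.98], [-0.98, 0.01, 0.2], [-0.01, -1.0, 0.01]]
TCP rel L pivot unit frame [-0.0073 -0.048 ] ang 0.15131447107801907 r 0.048604321980626336 dz 0.040630800460449285
TCP rel R pivot [-0.0073  0.142 ] ang 3.0900255144167317 r 0.14213998643519546 dz 0.040630800460449285
left slot ajar [0.5279 0.1917 0.1316] tool cm [ 0.04  1.4  -0.25]
above [0.5279 0.1917 0.23  ] tool cm [-0.06 -8.44 -0.13]
shut [0.5248 0.191  0.105 ] tool cm [ 0.07  4.06 -0.6 ]
```

View pics/wrist2.png

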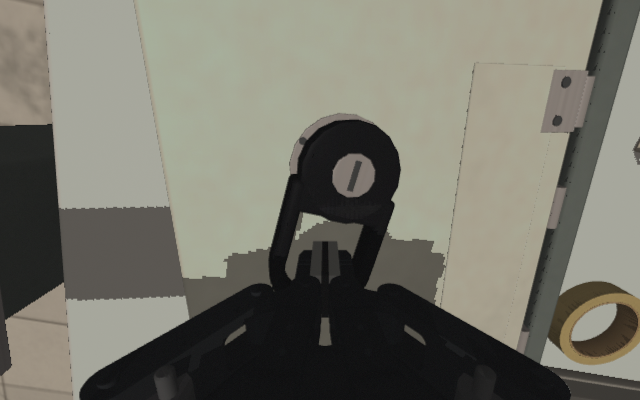

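The fingertips at (325,245..290) lie between the slot's side walls at about x=285 and x=375. Now I'll press down.

```bash
python3 -m inch '[[0,0,1.2,-0.1,0],[0,0,1,-0.1,0],[0,0,0.8,-0.1,0],[0,0,0.6,-0.1,0],[0,0,0,0,0]]' >/dev/null; python3 goal.py;python3 g1.py

```

```text
t 4.85 [0.5275 0.192  0.1095] F [-1.8  0.1  2.6] M [-0.05  0.17 -0.02] grip -0.0005233545649969225
yaw err(z vs unit x) -0.002712033054701135 R [[0.2, 0.01, 0.98], [-0.98, 0.01, 0.2], [-0.01, -1.0, 0.02]]
TCP rel L pivot unit frame [-0.0099 -0.0479] ang 0.20453061923303514 r 0.04887392565621407 dz 0.00454330053372351
TCP rel R pivot [-0.0099  0.1421] ang 3.0718709599447944 r 0.14249097377242245 dz 0.00454330053372351
left slot ajar [0.5279 0.1917 0.1316] tool cm [ 0.02 -2.2   0.06]
above [0.5279 0.1917 0.23  ] tool cm [ -0.07 -12.04   0.22]
shut [0.5248 0.191  0.105 ] tool cm [ 0.05  0.45 -0.3 ]
```

```bash
python3 -m inch '[[0,0,0.5,-0.1,0],[0,0,0.3,0,0],[0,0,0.3,0,0]]' ; python3 goal.py

```

```text
clock: 5.22
ee_pos: [0.5274, 0.192, 0.105]
ee_rot: [[0.203, 0.018, 0.979], [-0.979, 0.013, 0.203], [-0.009, -1.0, 0.02]]
force: [-6.4, -2.1, 16.4]
gripper_width: 0.003
t 5.225 [0.5274 0.192  0.105 ] F [-6.4 -2.1 16.4] M [-0.45  1.4   0.02] grip 0.0030186134943301604
yaw err(z vs unit x) -0.0025814918469529158 R [[0.2, 0.02, 0.98], [-0.98, 0.01, 0.2], [-0.01, -1.0, 0.02]]
TCP rel L pivot unit frame [-0.0101 -0.0478] ang 0.20744698619506324 r 0.0488811627202413 dz 8.38551543838606e-06
TCP rel R pivot [-0.0101  0.1422] ang 3.0708947563817564 r 0.14252288302268298 dz 8.38551543838606e-06
```

The cover bottoms at z = 0.105 with 16 N, which is the shut height. Now I'll turn along the arc, holding some downward push in every row.

```bash
python3 -m inch '[[0,-0.1,0.25,-0.7,0],[0,-0.2,0.25,-0.7,0],[0,-0.3,0.25,-0.7,0]]' |grep force; python3 goal.py

```

```text
force: [5.6, -2.3, 6.1]
t 5.6 [0.5175 0.1942 0.1052] F [ 5.6 -2.3  6.1] M [-0.53 -1.17  0.  ] grip 0.0032459825199645884
yaw err(z vs unit x) -0.004287399679384574 R [[0.2, 0.05, 0.98], [-0.98, 0.01, 0.2], [-0.01, -1.0, 0.05]]
TCP rel L pivot unit frame [-0.0193 -0.0437] ang 0.41603906528573875 r 0.04780843960908898 dz 0.0001990559740680381
TCP rel R pivot [-0.0193  0.1463] ang 3.0102591952760216 r 0.14754036458649455 dz 0.0001990559740680381
```

```bash
python3 -m inch '[[0,-0.35,0.25,-0.7,0],[0,-0.4,0.25,-0.7,0],[0,-0.45,0.25,-0.65,0]]' |grep force; python3 goal.py

```

```text
force: [3.6, -3.0, 6.9]
t 5.975 [0.509  0.2002 0.1054] F [ 3.6 -3.   6.9] M [-0.73 -0.96 -0.02] grip 0.003160700396795002
yaw err(z vs unit x) -0.007853396204161422 R [[0.2, 0.08, 0.98], [-0.98, 0.01, 0.2], [0.0, -1.0, 0.08]]
TCP rel L pivot unit frame [-0.0264 -0.0361] ang 0.6318313371650085 r 0.044735786375963295 dz 0.0003576492954223548
TCP rel R pivot [-0.0264  0.1539] ang 2.9715678875112093 r 0.15615220581306288 dz 0.0003576492954223548
```

```bash
python3 -m inch '[[0,-0.4,0.15,-0.9,0],[0,-0.5,0.15,-0.9,0],[0,-0.6,0.15,-0.9,0]]' |grep force; python3 goal.py

```

```text
force: [4.9, -1.7, 4.3]
t 6.35 [0.4924 0.21   0.1056] F [ 4.9 -1.7  4.3] M [-0.41 -1.18 -0.09] grip -0.0032083544371877605
yaw err(z vs unit x) -0.010980550116849758 R [[0.19, 0.11, 0.97], [-0.98, 0.01, 0.19], [0.01, -0.99, 0.11]]
TCP rel L pivot unit frame [-0.0406 -0.023 ] ang 1.0551316893419356 r 0.04668520286213571 dz 0.0005845989427200882
TCP rel R pivot [-0.0406  0.167 ] ang 2.9029945911818995 r 0.17184730022677933 dz 0.0005845989427200882
```

```bash
python3 -m inch '[[0,-0.8,0.15,-0.5,0],[0,-0.8,0.12,-0.4,0],[0,-0.8,0.1,-0.2,0]]' |grep force; python3 goal.py
python3 - <<'E'
from workcell import optics
import cv2
cv2.imwrite('pics/wrist3.png',optics.get_image('wrist')['color'][:,:,::-1])
E
```

```text
force: [4.5, -3.3, 4.2]
t 6.725 [0.486  0.2288 0.1057] F [ 4.5 -3.3  4.2] M [-0.88 -0.68 -0.13] grip -0.001903688731287718
yaw err(z vs unit x) -0.015178882558004758 R [[0.19, 0.13, 0.97], [-0.98, 0.01, 0.19], [0.02, -0.99, 0.13]]
TCP rel L pivot unit frame [-0.043  -0.0034] ang 1.4922959683310537 r 0.04317750864882313 dz 0.0007293336726361122
TCP rel R pivot [-0.043   0.1866] ang 2.914896761646571 r 0.19151404312370632 dz 0.0007293336726361122
```

View pics/wrist3.png

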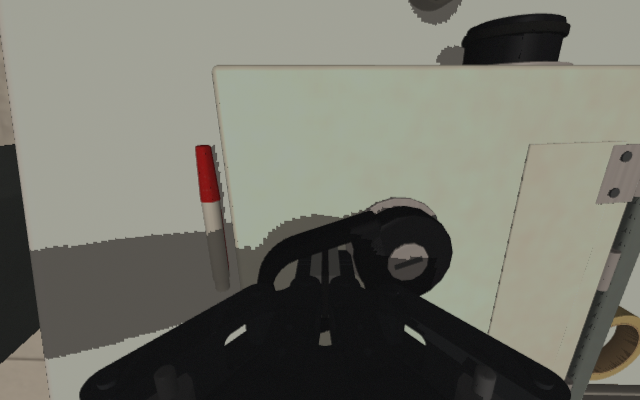

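The left lever is almost round: its hub is at (407,260) and its outer end at (262,280). I'll push on until the force shows the stop.

```bash
python3 -m inch '[[0,-0.7,0,-0.2,0],[0,-0.7,0,-0.2,0],[0,-0.6,0,0,0]]' |grep force; python3 goal.py

```

```text
force: [2.8, -19.2, 7.0]
t 7.15 [0.482  0.2413 0.1058] F [  2.8 -19.2   7. ] M [-3.98 -0.58 -0.51] grip 0.00015856983462381852
yaw err(z vs unit x) -0.018949567910984733 R [[0.18, 0.14, 0.97], [-0.98, -0.01, 0.19], [0.04, -0.99, 0.13]]
TCP rel L pivot unit frame [-0.0444  0.0097] ang 1.7858008043064713 r 0.04541599138687293 dz 0.00078007125208579
TCP rel R pivot [-0.0444  0.1997] ang 2.922948307662453 r 0.20455965891365496 dz 0.00078007125208579
```

```bash
python3 -m inch '[[0,0.9,-0.1,0,0],[0,0.05,-1.5,0.2,0],[0,0.1,-2,0.3,0],[0,0.1,-2.5,0.4,0],[0,0,0,0,0]]' |grep force; python3 goal.py
cat > g2.py <<'E'
from goal import *
X=slot('r',.11,0);show('right slot',X);X[2]=.165;show('above',X)
from workcell import optics
d=optics.get_image('wrist');cv2.imwrite('pics/w.png',d['color'][:,:,::-1])
for sd in 'lr':
  print(sd,'screw px',proj(d,model([*p[:3],0],.157,.095 if sd=='l' else -.095,.027)).round(),'end locked',proj(d,slot(sd,1.571,0,.08,.027)).round())
E
python3 g2.py; cp pics/w.png pics/wrist4.png
```

```text
force: [0.5, 0.0, -0.5]
t 7.775 [0.4802 0.2342 0.1671] F [ 0.5  0.  -0.5] M [-0.02  0.11 -0.03] grip -0.002022281186550321
yaw err(z vs unit x) -0.017258573434845548 R [[0.19, 0.13, 0.97], [-0.98, -0.01, 0.19], [0.03, -0.99, 0.12]]
TCP rel L pivot unit frame [-0.0476  0.0031] ang 1.6365769160163064 r 0.04771452523561794 dz 0.06206893258859408
TCP rel R pivot [-0.0476  0.1931] ang 2.89989518737491 r 0.19891837017375552 dz 0.06206893258859408
right slot [0.5713 0.0052 0.105 ] tool cm [23.99  7.46  3.82]
above [0.5713 0.0052 0.165 ] tool cm [24.17  1.51  4.57]
l screw px [381. 226.] end locked [270. 234.]
r screw px [371. 407.] end locked [287. 419.]
```

View pics/wrist4.png

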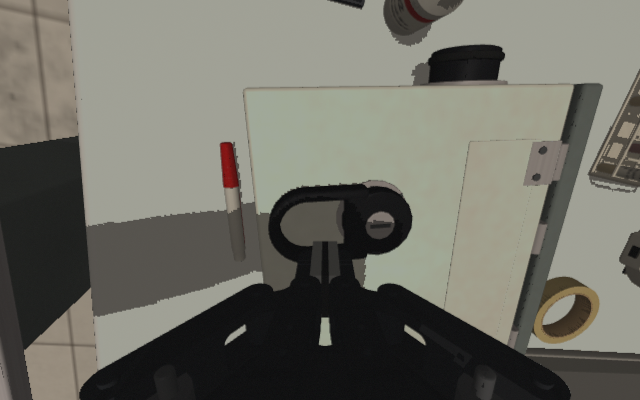

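The left lever points to the front: screw at (380,225), outer end at about (269,229), as predicted for a shut cover with the lever locked. Now over to the right latch.

```bash
python3 -m inch '[[0,5.8,0.2,1,0],[0,5.8,0.2,1,0],[0,5.8,0.2,1,0],[0,5.8,0.2,1,0],[0,0,0,0,0],[0,0,0,0,0]]' |grep force; python3 goal.py
python3 g2.py; cp pics/w.png pics/wrist5.png
```

```text
force: [0.2, 0.0, -0.5]
t 8.575 [0.559  0.0114 0.1581] F [ 0.2  0.  -0.5] M [ 0.    0.16 -0.05] grip -0.003112528784244216
yaw err(z vs unit x) -0.011525478963772567 R [[0.19, 0.11, 0.98], [-0.98, -0.0, 0.19], [0.02, -0.99, 0.11]]
TCP rel L pivot unit frame [-0.0163 -0.2311] ang 0.07039010138311017 r 0.23170756495501452 dz 0.05310419269151645
TCP rel R pivot [-0.0163 -0.0411] ang 0.37721052429734053 r 0.04424434116891507 dz 0.05310419269151645
right slot [0.5713 0.0052 0.105 ] tool cm [0.72 5.41 0.52]
above [0.5713 0.0052 0.165 ] tool cm [ 0.86 -0.55  1.16]
l screw px [ 346. -275.] end locked [ 143. -300.]
r screw px [342. 172.] end locked [212. 177.]
```

View pics/wrist5.png

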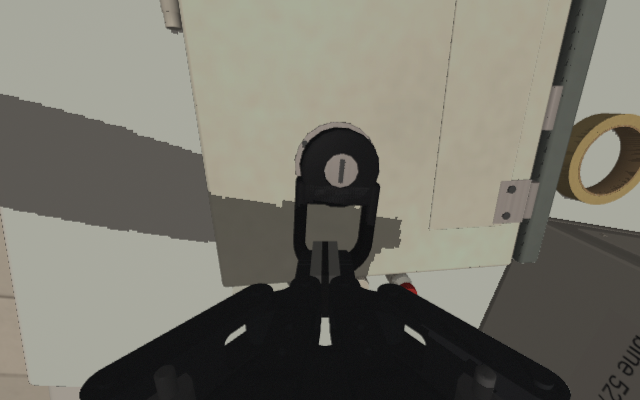

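The screw is at (342,171), as predicted. The slot opens at about (333,225), with the lever still near 0.1 rad. I'll line up and descend into it.

```bash
python3 -m inch '[[0,0.8,-0.1,1.2,0],[0,0,1,-0.1,0],[0,0,0.6,-0.1,0],[0,0,0,0,0]]' |grep force; python3 goal.py
python3 g2.py
```

```text
force: [-0.0, 0.3, 0.3]
t 9.125 [0.5717 0.0094 0.1425] F [-0.   0.3  0.3] M [0.02 0.13 0.01] grip 0.0017949346750210416
yaw err(z vs unit x) -0.00479251537360581 R [[0.2, 0.11, 0.97], [-0.98, 0.0, 0.2], [0.02, -0.99, 0.11]]
TCP rel L pivot unit frame [-0.0043 -0.2357] ang 0.01832310137965325 r 0.23575140551593657 dz 0.037537673880919165
TCP rel R pivot [-0.0043 -0.0457] ang 0.09421341075528937 r 0.045915457444699 dz 0.037537673880919165
right slot [0.5713 0.0052 0.105 ] tool cm [ 0.32  3.73 -0.51]
above [0.5713 0.0052 0.165 ] tool cm [ 0.45 -2.24  0.12]
l screw px [ 325. -353.] end locked [  82. -391.]
r screw px [327. 171.] end locked [181. 175.]
```

```bash
python3 -m inch '[[0,0.2,1.2,-0.15,0],[0,0.1,1,-0.15,0],[0,0,0.8,-0.1,0],[0,0,0,0,0]]' |grep force; python3 goal.py
python3 g2.py;cp pics/w.png pics/wrist6.png
```

```text
force: [0.3, -0.7, -0.2]
t 9.675 [0.5711 0.0054 0.1101] F [ 0.3 -0.7 -0.2] M [-0.    0.08  0.  ] grip 0.0012690013094070567
yaw err(z vs unit x) -0.004914451772722317 R [[0.2, 0.11, 0.97], [-0.98, 0.0, 0.2], [0.02, -0.99, 0.11]]
TCP rel L pivot unit frame [-0.0057 -0.2395] ang 0.023631413926414015 r 0.23956413376740515 dz 0.005138705941845123
TCP rel R pivot [-0.0057 -0.0495] ang 0.1138694691538459 r 0.04981988518411821 dz 0.005138705941845123
right slot [0.5713 0.0052 0.105 ] tool cm [ 0.01  0.51 -0.04]
above [0.5713 0.0052 0.165 ] tool cm [ 0.14 -5.45  0.59]
l screw px [ 345. -583.] end locked [ -23. -671.]
r screw px [337. 179.] end locked [155. 184.]
```

View pics/wrist6.png

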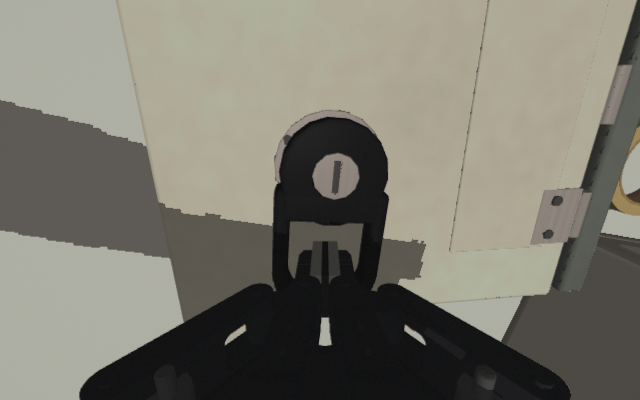

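The fingertips at (325,245..285) are inside the slot without contact, 5 mm above the cover. I'll turn the lever at that height.

```bash
python3 -m inch '[[0,-0.1,-0.1,-1,0],[0,-0.25,-0.1,-1,0],[0,-0.4,-0.1,-0.9,0]]' |grep force; python3 goal.py

```

```text
force: [3.3, 0.9, -0.3]
t 10.1 [0.5429 0.0077 0.1126] F [ 3.3  0.9 -0.3] M [ 0.18 -0.48 -0.02] grip -0.0004362696567469821
yaw err(z vs unit x) -0.00427459352316617 R [[0.2, 0.12, 0.97], [-0.98, 0.0, 0.2], [0.02, -0.99, 0.11]]
TCP rel L pivot unit frame [-0.0328 -0.2314] ang 0.14063551601667768 r 0.23370174242958458 dz 0.007639746604623174
TCP rel R pivot [-0.0328 -0.0414] ang 0.6694598028598213 r 0.05278844863918022 dz 0.007639746604623174
```

```bash
python3 -m inch '[[0,-0.7,0,-0.7,0],[0,-0.8,0,-0.5,0],[0,-0.9,-0.05,-0.4,0]]' |grep force; python3 goal.py

```

```text
force: [5.2, 0.5, -1.1]
t 10.475 [0.5236 0.0289 0.1131] F [ 5.2  0.5 -1.1] M [ 0.08 -1.04 -0.06] grip 0.0023694694370662082
yaw err(z vs unit x) -0.00464961176390985 R [[0.2, 0.12, 0.97], [-0.98, 0.0, 0.2], [0.02, -0.99, 0.12]]
TCP rel L pivot unit frame [-0.0473 -0.2067] ang 0.2248589972101066 r 0.2120679692510014 dz 0.008064277076609117
TCP rel R pivot [-0.0473 -0.0167] ang 1.2307402782777837 r 0.05015674121334044 dz 0.008064277076609117
```

```bash
python3 -m inch '[[0,-1,0,-0.15,0],[0,-0.9,0,-0.05,0],[0,-0.7,0,0.1,0],[0,-0.5,0,0,0]]' |grep force; python3 goal.py

```

```text
force: [6.8, -16.9, -1.2]
t 10.975 [0.5168 0.0547 0.1125] F [  6.8 -16.9  -1.2] M [-3.54 -1.23 -0.46] grip -0.00020541944497423704
yaw err(z vs unit x) -0.006830112570608532 R [[0.19, 0.13, 0.97], [-0.98, -0.02, 0.2], [0.04, -0.99, 0.12]]
TCP rel L pivot unit frame [-0.0487 -0.1801] ang 0.26390509118892197 r 0.18654504536937402 dz 0.007544961518094542
TCP rel R pivot [-0.0487  0.0099] ang 1.7717706833317721 r 0.049660262144131 dz 0.007544961518094542
```

Stop reached at 17 N, with the same +9.8 mm offset as on the left latch. I'll back off, lift, retract and look.

```bash
python3 -m inch '[[0,0.9,-0.1,0,0],[0,0.05,-1.5,0.2,0],[0,0.1,-2,0.3,0],[0,0.1,-2.5,0.4,0],[0,0,-4,0,0],[0,0,-3,0,0]]' |grep force; python3 goal.py
python3 -m inch '[[0,4,-1,-4,0],[0,4,-1,-4,0],[0,4,-0.5,-4,0],[0,5,-0.5,-3,0],[0,5,0,-2,0],[0,0,0,0,0]]' |grep ee_pos
python3 - <<'E'
from goal import *
from workcell import optics
d=optics.get_image('top');im=d['color'][:,:,::-1]
cv2.imwrite('pics/top7.png',im)
cv2.imwrite('pics/top7z.png',cv2.resize(im[120:290,215:455],None,fx=3.3,fy=3.3,interpolation=cv2.INTER_CUBIC))
for sd in 'lr':
  for r,n in((0,'screw'),(.08,'end')): print(sd,n,((proj(d,slot(sd,1.571,0,r,.027))-[215,120])*3.3).round(0))
print('corners',[((proj(d,model([*p[:3],0],.247,v,.007))-[215,120])*3.3).round() for v in(.19,-.19)])
E
```

```text
force: [-0.0, 0.8, 0.0]
t 11.725 [0.5038 0.0507 0.2434] F [-0.   0.8  0. ] M [ 0.01  0.07 -0.02] grip -0.004733402893436859
yaw err(z vs unit x) -0.005885283607492353 R [[0.2, 0.1, 0.98], [-0.98, -0.01, 0.2], [0.03, -0.99, 0.1]]
TCP rel L pivot unit frame [-0.0622 -0.1813] ang 0.330573915041011 r 0.19167544347908547 dz 0.1384048095808658
TCP rel R pivot [-0.0622  0.0087] ang 1.7097735534888738 r 0.06282085691006432 dz 0.1384048095808658
ee_pos: [0.3754, -0.1995, 0.2706]
l screw [267. 320.]
l end [291. 429.]
r screw [522. 263.]
r end [549. 370.]
corners [array([167., 472.]), array([673., 357.])]
```

View pics/top7z.png

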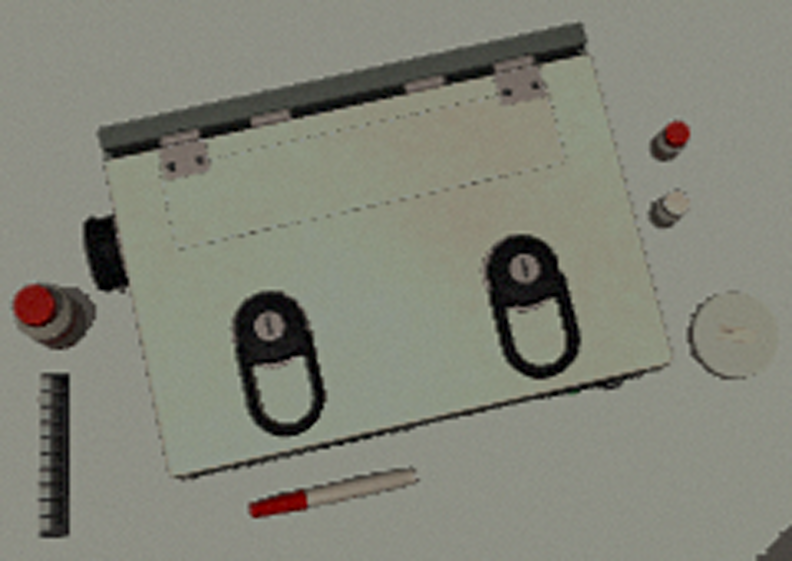

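Both levers point to the front edge, the cover is flush and nothing around the unit has moved. I'll measure the final lever angles and check the bystanders against the first picture.

```bash
python3 - <<'E'
from goal import *
from workcell import optics
d=optics.get_image('top');im=cv2.resize(d['color'],None,fx=4,fy=4,interpolation=cv2.INTER_CUBIC)
g=cv2.cvtColor(im,cv2.COLOR_RGB2GRAY);m=(g<60).astype(np.uint8)
cs,h=cv2.findContours(m,cv2.RETR_CCOMP,cv2.CHAIN_APPROX_NONE)
for sd in 'lr':
    sc=(proj(d,slot(sd,1.571,0,0,.027))+.5)*4-.5
    for i,c in enumerate(cs):
        A=cv2.contourArea(c)
        if h[0][i][3]<0 and A>3000 and cv2.pointPolygonTest(c,tuple(map(float,sc)),False)>0:
            hull=cv2.convexHull(c);M=cv2.moments(hull);cen=np.array([M['m10'],M['m01']])/M['m00']
            vx,vy,_,_=cv2.fitLine(hull,2,0,.01,.01).ravel()
            (rc,rs,ra)=cv2.minAreaRect(c)
            hul=[]
            t=.5*np.arctan2(2*M['mu11'],M['mu20']-M['mu02']);e=np.array([np.cos(t),np.sin(t)]);e*=np.sign(e[1])
            def w(px): return ray(d,(px+.5)/4-.5,.121)
            D=w(cen+30*e)-w(cen-30*e)
            l=np.array([c_:=np.cos(p[2])*D[0]+np.sin(p[2])*D[1],-np.sin(p[2])*D[0]+np.cos(p[2])*D[1]])
            print(sd,'A',A,'angle',np.arctan2(-l[0],-l[1]).round(3))
a=cv2.imread('pics/top0.png');b=d['color'][:,:,::-1]
df=(cv2.absdiff(a,b).max(2)>60).astype(np.uint8)
n,_,st,ce=cv2.connectedComponentsWithStats(df)
print([(st[i].tolist()) for i in range(1,n) if st[i,4]>8])
s=readout.read_state();print(s['clock'],s['force'])
E
```

```text
l A 14143.5 angle 1.574
r A 14131.5 angle 1.561
[[267, 182, 151, 82, 1310], [370, 198, 8, 8, 39], [284, 203, 46, 49, 731], [292, 216, 9, 7, 40], [421, 241, 85, 87, 3417], [512, 253, 128, 113, 6741], [383, 317, 37, 12, 234], [488, 320, 23, 8, 87], [333, 371, 34, 29, 784], [405, 371, 6, 4, 9], [420, 370, 38, 30, 733], [598, 371, 42, 29, 649], [367, 373, 8, 13, 28], [372, 372, 28, 14, 75], [375, 374, 4, 5, 9], [414, 382, 5, 3, 9]]
12.575 [ 0.2554048   0.50619623 -0.28620055]
```

```bash
python3 -c "
from workcell import job
print(job.hand_in())"
```

```text
the job is handed in; nothing more can be done
None
```

The filter unit's cover is shut flush and both latches are locked, with the levers pointing to the front edge. I handed the job in at about 12.6 s.

**What I did:** I pressed the cover down through the left lever's slot with closed fingertips until it bottomed at z = 0.105 m. I kept pressing while I turned the left latch to its stop, then turned the right latch to its stop without pressing.

**Last checks:**
- **Levers:** the final top view gave about 1.57 rad (left) and 1.56 rad (right) against the 1.571 stop. Both stops showed as a sharp sideways force of 17–19 N.
- **Cover:** it looked flush after release, and the screws and front corners were within about 2 px of the positions predicted for a shut cover.
- **Surroundings:** comparing first and last top views showed no change at any of the loose items. The differences were at the levers, the cover front and the arm with its shadow.
- **Forces:** the arm stood clear with no contact at hand-in. The highest force in my readings was about 20 N.

**Not as intended:** the tool tilted by about 8° while dragging under pressure on the first latch. I could not undo the tilt, but it did not affect the second latch.

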